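# Lock the dust cup into the bench extractor

## Task

Take the emptied dust cup by its wooden handle, offer it up from below into the collar of the bench dust extractor, and twist it (handle going counter-clockwise as seen from above) until its three lugs lock behind the collar and it hangs there by itself. Be gentle: feel for the slots rather than force the cup, and leave the hammer, offcut, batten and glue bottle where they are.

Things in the scene. Friction and masses are not known exactly. Their poses are not given: they have to be found in the camera images.
- cup_grip (a point): Centre of the dust cup's wooden handle, half-way up it: a level bar 75 mm long, 20 mm wide, 20 mm high, free all round but at its inner end. x points along the handle away from the cup, z up. The cup's axis is 112.5 mm from this point towards -x. The handle's centre is 105 mm above the cup's base; a steel crank (upright 69 to 79 mm from the axis) joins it to the cup.
- cup: The dust cup, about 220 g, standing upright on the bench at the start: a grey plastic cylinder 80 mm in diameter, 70 mm tall, with a neck of 68 mm diameter above it, whose rim (slightly tapered) is 100 mm above the base. Origin at the centre of its underside, x along the handle, z up.
- cup_lugs (a point): On the cup's axis, in the plane of the undersides of its three lugs: 88 mm above the base, 12 mm below the rim. x points along the handle, z up. The lugs are blocks 12 mm wide, 6 mm high, reaching out to 43 mm from the axis: one on the handle's side (0 deg from x), the others at 120 and 240 deg.
- stand: The extractor's stand, bolted down, with the collar and its pad: origin on the bench under the collar's axis, x towards its column (135 to 195 mm from the axis, 200 mm tall; foot 90 to 240 mm from it), z up. An arm from the column's top carries the head, 100 mm wide, top 212 mm above the bench.
- mouth (a point): Centre of the collar's underside, 160 mm above the bench; z up on the collar's axis, x level towards the column. The collar is a downward-open aluminium ring, 104 mm outside diameter, 26 mm high, with a 72 mm bore for the cup's neck and, round the bore, three slots 120 deg apart for the lugs, each about 18 mm wide. A small upright rib on the ring's outside marks each slot.
- slot_nominal (a point): Where one slot would be with the collar at its mark: 130 deg counter-clockwise (from above) from mouth's x; the cup's handle points this way as its lugs enter. But the collar is clamped up to 0.36 rad off, either way, unreported: find the slots by pressing the lugs lightly on the collar's underside (cup_lugs 6 mm below mouth) and turning until they rise. The collar itself does not turn.
- ledge_top (a point): On the collar's axis, 8 mm above mouth: height of the ledges' tops. With cup_lugs above this (a ceiling stops it 13.5 mm above mouth) the cup can be turned counter-clockwise seen from above. 36 deg past the slot's centre the ledge drops into the pocket; a stop ends it at 64 deg, so the cup turns 50 to 60 deg. Friction takes only about 0.1 N m; at the stop twist no harder than 1.5 N m.
- pocket_floor (a point): On the collar's axis, 4 mm above mouth: the floor of the pockets (28 deg wide) where the lugs are locked, held down by the pad. The cup is locked when cup_lugs is level with this point.
- pad_face (a point): Centre of the underside of the sprung rubber pad in the collar, 65 mm in diameter; 6 mm above mouth when nothing presses it. The cup's rim meets it just as the lugs reach the collar's underside, and it pushes down with 0.45 N per mm of lift from there (about 5 N at the locked height, 8 N when lifted over the ledge).
- hammer_mid (a point): A hammer lying on the bench, about 270 mm long; a bystander. A point on its handle.
- offcut: A pine offcut block 45 x 45 x 60 mm, a bystander. Origin at the centre of its underside.
- glue: A white glue bottle, 60 mm diameter, 160 mm tall, a bystander. Origin at the centre of its underside.
- batten: A pine batten 340 x 30 x 20 mm lying on the bench, a bystander. Origin at the centre of its underside.
Not all that is in view belongs to the job. Leave any green look-alike of the cup alone.

How it is judged (in metres and radians):
On the way, in this order (a step that is already met when the one before it is completed fails the run):
1. the cup is lifted off the bench (z of cup_lugs in the frame of mouth above -0.055 m), for 0.1 s.
2. the cup is up in the collar, its lugs above the ledges (z of cup_lugs in the frame of mouth above 0.007 m and horizontal distance between cup_lugs and mouth below 0.006 m), for 0.1 s.
At the end, for the whole second after the job is handed in: The cup hangs locked and still in the collar, let go: its lug undersides are 1.5 to 6.2 mm above the collar's underside (in the pockets, pressed down by the pad), its axis within 5 mm of the collar's and within 4 deg of upright (z of cup_lugs in the frame of mouth between 0.0015 and 0.0062 m and horizontal distance between cup_lugs and mouth below 0.005 m and angle between cup's own z axis and vertical below 0.07 rad and contact force between cup and stand above 1 N and contact force between cup and the fingers below 0.1 N and linear speed of cup below 0.02 m/s); the robot touches nothing.
It fails at once if the cup is forced against the extractor with more than 60 N (contact force between cup and stand above 60 N).
It fails at once if the robot pushes the extractor with more than 20 N (contact force between the arm and stand above 20 N).
It fails at once if a bystander is moved more than 30 mm (distance of any of hammer_mid, offcut, glue, batten from where it was at the start of the episode above 0.03 m).
It also fails if it takes over 72 s, if anything falls off the work surface, if the arm or the gripper's body presses on something with over 40 N, if the wrist force passes 120 N, or if a joint passes its speed limit or range.

## Robot

A 6-joint arm with a two-finger parallel gripper is mounted at the origin on the work surface. World frame = base frame: x ahead of the robot, y to its left, z up, the work surface at z = 0. Lengths are in m, angles in degrees, forces in N, time in s.
With the tool pointing down it reaches from about 0.35 to 0.925 m from the base axis. Payload 6.4 kg.
Tool frame: the origin (TCP) lies midway between the tips of the shut fingers; the grasp point (between the pads) lies 19 mm behind it; x points along the fingers, y is the direction in which the jaws open and shut, and the axes are right-handed (so a half turn about x gives the same grasp; the last joint's range is limited). The gripper opens to 85 mm and grips with 20 to 120 N. Pads are 22 mm wide; open, the fingers measure 114 mm over their backs; the gripper's body (76 mm by 85 mm) begins 54 mm behind the grasp point. The pads swing forward as they close: fully open they stand 13 mm farther back than shut.
Start: joints at [53.222, 14.043, 89.255, -0, 76.702, -9.975], TCP at [0.293, 0.58, 0.231] pointing down, gripper open.
Joint ranges: [-179.41, 179.41], [-58.25, 129.5], [7.25, 145.43], [-54.29, 234.29], [11.92, 165.04], [-157.13, 157.13]. Speed limits (degrees/s): [147.25, 147.25, 180, 180, 180, 180].

## Interface

Orientations are given as [roll, pitch, yaw] about the fixed x, y, z axes, in that order (R = Rz(yaw) Ry(pitch) Rx(roll)).
In Python, from station import observe, read_camera, hand_in, recognise, landmark_of gives the robot as it stands. The module is installed in compiled form; this text tells all that it offers.
- The arm moves only by the tool play_rows, never from a script. Its argument "targets" is a list that holds one entry, the list of rows, each a list of 5 numbers: the opening, from -1 (shut) to 1 (fully open), then the shift along the world's x, y, z in units of 30 mm (1.0 is 30 mm), then the turn about the world's z in units of 6 degrees (1.0 is 6 degrees). In form: [[[gripper, dx, dy, dz, turn], ...]]. A call has exactly 8 rows; each row is the pose to reach, as a shift and turn from the pose commanded when the call began; what a row does not reach only later rows make up. A row lasts 1/12 s, in which the tool goes at most 41.7 mm and 7.16 degrees, less where a joint would pass 70% of its speed; a pose out of reach is approached as far as the arm can. A call with a gripper value outside its range is refused whole. The fingers move at their own pace and stop on an object; the grip force is fixed at half the most. Time passes only in rows, so rows that repeat a pose let the fingers close, or fill a call up. It gives the time, the measured TCP pose, the force and the opening at its end, in the units of the state.
- observe(): the state, without advancing time (a new reading comes with each control period).
- read_camera(name): name is "side" or "top"; returns a dict with "image" (420x560x3 uint8, red, green, blue), "vertical_fov" (degrees; the focal length in pixels is half the picture's height over the tangent of half this angle, whatever the lens; pixels are square), "cx", "cy" (the principal point, pixels), "k1" (the pictures are not rectified: a ray, as slopes to the right and down, at radius r is drawn at 1 + k1 r^2 times it, then the intrinsics apply), "R" (3x3) and "t" (3): a world point X has camera coordinates R X + t. Camera axes: x right, y down, z forward; pixel columns grow to the right and rows downward; lengths in m; the calibration is good to about 2 mm. A picture is of the moment at which its call begins. There is no depth.
- hand_in(): hands the job in, once; it reports no verdict.
Trained networks look in the newest picture that a camera, given by its name, has taken for a name from the list of things; names that differ only in an ending like _2 or _b are one class to them, and where a whole thing is asked for, a point or a joint stands for the part that bears it (a point fixed in the world has none). Each returns a list of dicts, best first, with "p" (0 to 1); they miss things now and then, are a little off and sometimes report something else, mostly with a low value. They report only what shows in the picture. A call takes as long as a camera call. They do not tell look-alikes from the thing itself.
- recognise(camera, thing): "at" ([column, row] in pixels, amid what is visible of it).
- landmark_of(camera, thing): "at" ([column, row] in pixels: a listed point, or the origin of a listed thing).
The state is a dict: "time_s": time; "qpos": joint angles; "joint_velocities": joint speeds; "joint_efforts": joint torques, N m; "ee_pos": TCP position; "ee_rot": TCP orientation; "contact_force": force on the tool from outside, world axes, zero at the start; "moment": the same for the moment, N m; "gripper_width": finger opening in m.
Only numpy, scipy, OpenCV 4.12 (cv2) and the standard library are available. Lean on these libraries where they do the work, as an engineer would, in place of code of your own. Each camera call takes 0.05 s, during which the arm holds its last target. There are 200 camera calls.

## Working session

There is one attempt and no reset: what is moved stays moved. The work goes in short steps, Python scripts to look and compute and a tool call to move; the robot and the scene stay as the last step left them, time stands still between calls to the robot, and variables do not carry over. Pictures are saved under pics/ and viewed, about 8 in all and at most 12, crops included, and the job is handed in when it is done.

Besides the shell and the picture viewer there is one more tool, called after "Call:" by a JSON object that holds its "name" and its "arguments". play_rows: Moves the arm, as the interface text tells. Its arguments: {"type":"object","properties":{"targets":{"type":"array","items":{"type":"array","items":{"type":"array","items":{"type":"number"}}}}},"required":["targets"]}

```bash
mkdir -p pics; cat > h.py <<'E'
import numpy as np, cv2
from scipy.optimize import least_squares
from station import observe, read_camera, hand_in, recognise, landmark_of
def proj(c,X):
    p=c["R"]@np.asarray(X,float)+c["t"]; s=p[:2]/p[2]; s=s*(1+c["k1"]*(s@s))
    f=210/np.tan(np.radians(c["vertical_fov"])/2); return np.array([c["cx"],c["cy"]])+f*s
def tri(obs,z=None,x0=(0.5,0,0.1)):
    # obs: list of (cam,px); z fixes height
    g=(lambda v:np.array([v[0],v[1],z])) if z is not None else (lambda v:v)
    r=least_squares(lambda v:np.concatenate([proj(c,g(v))-p for c,p in obs]),x0[:2] if z is not None else x0)
    return g(r.x),np.sqrt(np.mean(r.fun**2))
def cam(n):
    c=read_camera(n); c["R"]=np.array(c["R"]);c["t"]=np.array(c["t"]); return c
def save(c,name): cv2.imwrite("pics/"+name,cv2.cvtColor(c["image"],cv2.COLOR_RGB2BGR))
E
python3 - <<'E'
from h import *
o=observe(); print(o)
C={n:cam(n) for n in("top","side")}
ims=[C[n]["image"] for n in C]
for n in C: save(C[n],n+"0.png"); print(n,-C[n]["R"].T@C[n]["t"],C[n]["vertical_fov"],C[n]["k1"])
for th in["cup_grip","cup","cup_lugs","stand","mouth","slot_nominal","hammer_mid","offcut","glue","batten"]:
    for n in C:
        print(th,n,[(np.round(d["at"],1).tolist(),round(d["p"],2)) for d in landmark_of(n,th)[:3]])
E
```

```text
{'time_s': 0.0, 'qpos': array([ 5.32229530e+01,  1.40835477e+01,  8.93259717e+01, -1.04305788e-04,
        7.66994246e+01, -9.97414116e+00]), 'joint_velocities': array([ 0.008822  ,  0.00110683,  0.02501416,  0.03983586, -0.00240448,
       -0.01333923]), 'joint_efforts': array([ 9.22531785e-05, -4.29508352e+01, -3.26126647e+01, -1.05634811e-04,
        5.36761363e-03,  4.33744390e-06]), 'ee_pos': array([0.29274723, 0.57972284, 0.23017673]), 'ee_rot': array([ -99.92078021,   89.89105598, -126.72366196]), 'contact_force': array([-0.76860085,  0.15117535,  0.00183177]), 'moment': array([-0.02721092, -0.00503103, -0.02064651]), 'gripper_width': 0.08517314588414478}
top [0.23335957 0.09052883 1.5218687 ] 44.916852289564815 -0.044091561179691555
side [ 0.17131062 -1.26829033  1.16561502] 45.901707017479204 0.04974965242217709
cup_grip top [([249.8, 244.5], 0.84), ([310.3, 168.5], 0.66), ([128.7, 221.1], 0.63)]
cup_grip side [([254.9, 202.2], 0.97), ([327.8, 217.3], 0.75), ([246.3, 155.3], 0.64)]
cup top [([212.4, 312.6], 0.97), ([258.3, 212.2], 0.93), ([311.4, 147.3], 0.64)]
cup side [([197.3, 220.0], 0.91), ([282.0, 217.8], 0.78), ([352.7, 232.3], 0.77)]
cup_lugs top [([257.5, 208.8], 0.91), ([211.5, 316.3], 0.89), ([88.6, 221.3], 0.76)]
cup_lugs side [([283.1, 203.4], 0.94), ([195.2, 198.9], 0.92), ([355.9, 216.2], 0.82)]
stand top []
stand side [([311.2, 194.9], 0.15)]
mouth top [([377.9, 195.4], 0.7)]
mouth side [([322.6, 237.9], 0.72)]
slot_nominal top [([359.0, 202.1], 0.96)]
slot_nominal side [([310.0, 233.9], 0.9)]
hammer_mid top [([438.2, 268.7], 0.74)]
hammer_mid side [([284.3, 342.2], 0.61)]
offcut top [([262.1, 156.8], 0.58)]
offcut side [([328.2, 211.2], 0.7)]
glue top [([226.0, 165.6], 0.93), ([262.5, 210.4], 0.23)]
glue side [([309.0, 198.6], 0.81)]
batten top [([177.5, 224.8], 0.89)]
batten side [([258.4, 187.4], 0.6)]
```

View pics/top0.png

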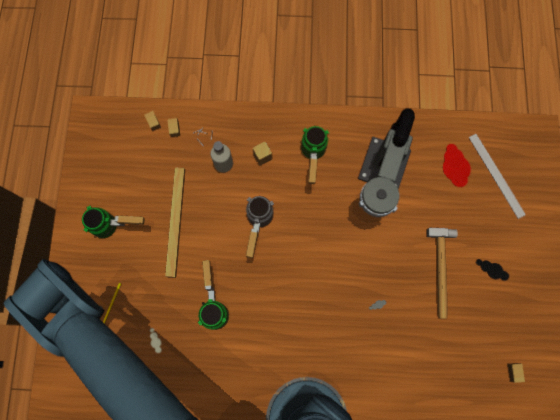

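View pics/side0.png

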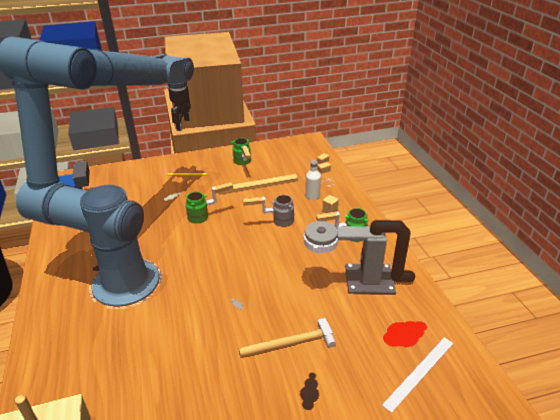

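Candidates for the cup in the top picture are green ones at (315,140), (97,221) and (212,315), and a grey one at (259,210) with its handle to (252,245). In the side picture the grey one is at (283,210). The grey one fits the "grey plastic" description. The extractor is at top (380,195), side (321,235). I'll confirm with a crop and triangulate.

```bash
python3 - <<'E'
from h import *
C={n:cam(n) for n in("top","side")}
T,S=C["top"],C["side"]
def near(n,th,p):
    L=[d for d in landmark_of(n,th)]
    L=[(np.hypot(*(np.array(d["at"])-p)),d) for d in L]
    L=[x for x in L if x[0]<25]
    return np.array(min(L,key=lambda x:x[0])[1]["at"]) if L else None
R={}
for th,pt,ps,z in[("cup_grip",(251,244),(255,203),.105),("cup",(259,210),(282,217),0),("cup_lugs",(259,210),(283,203),.088),("mouth",(379,196),(322,238),.16),("slot_nominal",(359,202),(310,234),.16),("glue",(224,163),(310,197),0),("offcut",(262,156),(329,210),0),("stand",(379,196),(322,260),0)]:
    a=near("top",th,np.array(pt));b=near("side",th,np.array(ps))
    if a is None or b is None: print(th,a,b)
    if a is not None and b is not None:print(th,"3d",tri([(T,a),(S,b)]),"z",tri([(T,a),(S,b)],z))
    if a is not None:print("  top z",tri([(T,a)],z)[0],a)
    if b is not None:print("  side z",tri([(S,b)],z)[0],b)
a=cv2.resize(T["image"][110:260,200:420],None,fx=3.6,fy=3.6,interpolation=cv2.INTER_CUBIC)
cv2.imwrite("pics/crop_t.png",a[:,:,::-1])
a=cv2.resize(S["image"][170:300,235:425],None,fx=4.2,fy=4.2,interpolation=cv2.INTER_CUBIC)
cv2.imwrite("pics/crop_s.png",a[:,:,::-1])
E
```

```text
cup_grip 3d (array([0.48016606, 0.17972809, 0.09872588]), np.float64(0.08234039958024349)) z (array([0.47914259, 0.17792175, 0.105     ]), np.float64(0.6036645191022568))
  top z [0.47936534 0.17931347 0.105     ] [250.5 245. ]
  side z [0.47785943 0.17114743 0.105     ] [253.2 201.5]
cup 3d (array([ 0.59518872,  0.16581268, -0.00947334]), np.float64(2.0578526649926183)) z (array([0.59309444, 0.16302904, 0.        ]), np.float64(2.2158467524321495))
  top z [0.60110396 0.1646135  0.        ] [259.2 212.2]
  side z [0.57902838 0.15217484 0.        ] [281.5 222.1]
cup_lugs None [281.8 202.3]
  side z [0.58277285 0.15793006 0.088     ] [281.8 202.3]
mouth 3d (array([ 0.61786007, -0.17635072,  0.16018164]), np.float64(0.8259101635515961)) z (array([ 0.61790574, -0.17632211,  0.16      ]), np.float64(0.8261981126372424))
  top z [ 0.61474424 -0.17587664  0.16      ] [379.6 198.8]
  side z [ 0.62204627 -0.1753585   0.16      ] [324.2 241.6]
slot_nominal 3d (array([ 0.60353   , -0.12637017,  0.14795506]), np.float64(2.6599041256724085)) z (array([ 0.60064764, -0.12842483,  0.16      ]), np.float64(3.0066835279419033))
  top z [ 0.61032308 -0.12595756  0.16      ] [361.7 199.6]
  side z [ 0.58498408 -0.14240893  0.16      ] [309.4 237.3]
glue 3d (array([0.73696631, 0.28603185, 0.00935664]), np.float64(1.3925378721643065)) z (array([0.7398481 , 0.28929416, 0.        ]), np.float64(1.586079233944808))
  top z [0.74567226 0.28675323 0.        ] [222.8 166.1]
  side z [0.73174293 0.29608832 0.        ] [307.4 194.4]
offcut 3d (array([0.78028715, 0.15569843, 0.00334179]), np.float64(0.30422966549333175)) z (array([0.78139227, 0.15669249, 0.        ]), np.float64(0.41842957390550356))
  top z [0.78276628 0.1556967  0.        ] [264.9 156.6]
  side z [0.78001802 0.15927133 0.        ] [330.6 211.6]
stand [378.7 192.9] None
  top z [ 0.67850659 -0.20444129  0.        ] [378.7 192.9]
```

View pics/crop_t.png

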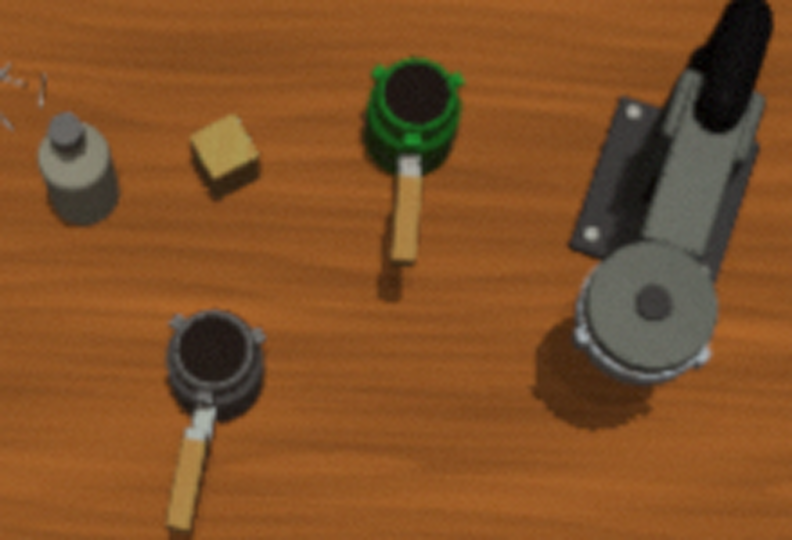

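View pics/crop_s.png

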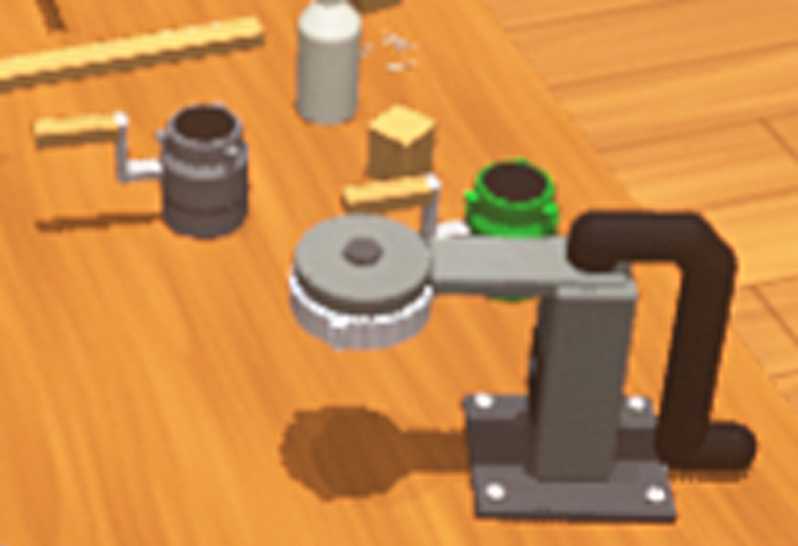

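```bash
cat > fit.py <<'E'
from h import *
T,S=cam("top"),cam("side")
ct=lambda x,y:np.array([200+x/3.6,110+y/3.6]); cs=lambda x,y:np.array([235+x/4.2,170+y/4.2])
def fit(L,x0):
    def X(v,l): r,a,z=l; a=v[2]+np.radians(a); return [v[0]+r*np.cos(a),v[1]+r*np.sin(a),z]
    f=lambda v:np.concatenate([proj(c,X(v,l))-p for c,p,l in L])
    r=least_squares(f,x0); print(np.round(r.x[:2],4),np.degrees(r.x[2]).round(1)); print(r.fun.reshape(-1,2).round(1).tolist()); return r.x
fit([(T,ct(212,347),(0,0,.1)),(T,ct(200,436),(.075,0,.115)),(T,ct(179,529),(.15,0,.115)),(T,ct(178,323),(.043,240,.094)),(T,ct(258,337),(.043,120,.094)),
 (S,cs(204,121),(0,0,.1)),(S,cs(36,127),(.15,0,.105)),(S,cs(122,122),(.075,0,.108))],[.59,.16,-2.9])
s=fit([(T,ct(651,304),(0,0,.213)),(S,cs(361,252),(0,0,.213)),(S,cs(568,447),(.165,0,.006)),(S,cs(597,284),(.165,0,.2))],[.617,-.176,-.2])
# ribs: angle from mouth x for slots
for c,p in((T,ct(583,337)),(T,ct(703,355)),(S,cs(342,322))):
  for z in(.165,.175,.182):
    q=tri([(c,p)],z)[0][:2]-s[:2]; print(z,np.hypot(*q).round(4),(np.degrees(np.arctan2(q[1],q[0])-s[2])%360).round(1))
E
python3 fit.py
```

```text
[0.5916 0.1602] -187.5
[[0.4, 0.9], [-1.2, 0.2], [-0.2, 0.3], [-1.3, -1.1], [1.6, -0.8], [0.3, 0.1], [-0.2, 1.6], [-0.4, 0.1]]
[ 0.6124 -0.1719] -21.1
[[1.1, -0.1], [0.6, -1.8], [-0.1, 3.6], [-0.9, -3.6]]
0.165 0.0483 129.1
0.175 0.0507 131.4
0.182 0.0524 132.9
0.165 0.0529 262.4
0.175 0.0522 258.7
0.182 0.0519 256.1
0.165 0.0338 247.0
0.175 0.0447 252.8
0.182 0.0524 255.3
```

```bash
cat >> h.py <<'E'
from scipy.spatial.transform import Rotation
def jaw(o=None):
    o=o or observe(); R=Rotation.from_euler("xyz",o["ee_rot"],degrees=True).as_matrix()
    return np.degrees(np.arctan2(R[1,1],R[0,1])),R[:,0].round(3)
E
python3 - <<'E'
from h import *
o=observe();print(jaw(o),o["time_s"],o["qpos"].round(1))
E
```

```text
(np.float64(63.19954163420517), array([-0.,  0., -1.])) 2.1 [ 53.2  14.   89.3   0.   76.7 -10. ]
```

The crop confirms the grey cup: wooden handle, dust-dark mouth, three lugs. The slot ribs put the slot at about 134° from mouth x. Moving over the handle now.

Call:
{"name": "play_rows", "arguments": {"targets": [[[1,0.6,-1.2,0,0.4],[1,1.2,-2.4,0,0.8],[1,1.8,-3.6,0,1.2],[1,2.4,-4.8,0,1.6],[1,3,-6,0,2],[1,3.6,-7.2,0,2.4],[1,4.2,-8.4,0,2.8],[1,4.8,-9.6,0,3.2]]]}}

```text
time_s: 2.77
ee_pos: [0.4376, 0.2904, 0.2316]
ee_rot: [28.7, 90.0, 21.2]
contact_force: [0.3, 0.6, 0.2]
gripper_width: 0.0854
```

Call:
{"name": "play_rows", "arguments": {"targets": [[[1,0.6,-1.2,-0.2,0],[1,1.2,-2.4,-0.4,0],[1,1.6,-3.3,-0.6,0],[1,1.9,-3.9,-0.8,0],[1,1.9,-3.9,-1,0],[1,1.9,-3.9,-1,0],[1,1.9,-3.9,-1,0],[1,1.9,-3.9,-1,0]]]}}

```text
time_s: 3.43
ee_pos: [0.4938, 0.1762, 0.2016]
ee_rot: [45.7, 90.0, 38.1]
contact_force: [-0.4, 0.2, 0.2]
gripper_width: 0.0851
```

```bash
python3 - <<'E'
from h import *
o=observe();print(jaw(o),o["ee_pos"],o["time_s"])
T,S=cam("top"),cam("side")
a=cv2.resize(T["image"][180:270,190:310],None,fx=5,fy=5,interpolation=cv2.INTER_CUBIC)
b=cv2.resize(S["image"][120:250,220:330],None,fx=3.46,fy=3.46,interpolation=cv2.INTER_CUBIC)[:450]
cv2.imwrite("pics/ap.png",np.hstack([a[:,100:500],b])[:,:,::-1])
for n in("top","side"):
  for th in("cup_grip","cup_lugs"): print(n,th,[(np.round(d["at"],1).tolist(),round(d["p"],2)) for d in landmark_of(n,th)])
print(proj(T,o["ee_pos"]),proj(S,o["ee_pos"]))
E
```

```text
(np.float64(82.48730496967167), array([ 0.,  0., -1.])) [0.49378909 0.17622169 0.20161657] 3.4333
top cup_grip [([310.9, 172.9], 0.89), ([129.9, 220.9], 0.63), ([206.4, 271.9], 0.6)]
top cup_lugs [([92.6, 220.9], 0.92), ([317.6, 136.1], 0.86), ([212.0, 311.9], 0.78)]
side cup_grip [([223.1, 183.3], 0.78), ([249.4, 151.6], 0.67), ([327.5, 216.0], 0.66), ([254.1, 199.5], 0.63)]
side cup_lugs [([237.1, 143.5], 0.92), ([280.5, 203.7], 0.79), ([358.8, 216.1], 0.69), ([196.2, 198.8], 0.63), ([329.6, 211.7], 0.37)]
[250.0158269 233.3498198] [256.02872399 177.8938549 ]
```

View pics/ap.png

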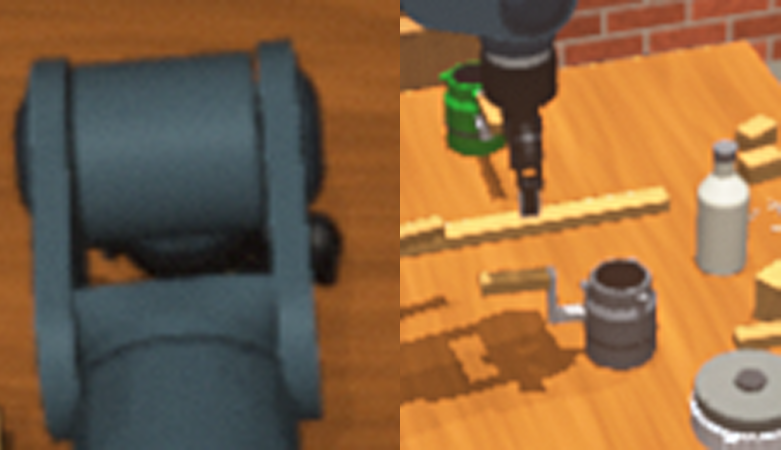

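The gripper sits over the inner half of the handle (side view: tips at (373,182), handle at (365,200)). Descending, then gripping.

Call:
{"name": "play_rows", "arguments": {"targets": [[[1,0,0,-0.7,0],[1,0,0,-1.4,0],[1,0,-0.05,-2,0],[1,0,-0.05,-2.6,0],[1,0,-0.05,-3.1,0],[1,0,-0.05,-3.5,0],[1,0,-0.05,-3.85,0],[1,0,-0.05,-3.85,0]]]}}

```text
time_s: 4.4
ee_pos: [0.4927, 0.1736, 0.0837]
ee_rot: [-165.5, 89.8, -173.1]
contact_force: [-0.7, 0.5, -0.3]
gripper_width: 0.0851
```

Call:
{"name": "play_rows", "arguments": {"targets": [[[-1,0,0,0,0],[-1,0,0,0,0],[-1,0,0,0,0],[-1,0,0,0,0],[-1,0,0,0,0],[-1,0,0,0,0],[-1,0,0,0,0],[-1,0,0,0,0]]]}}

```text
time_s: 5.07
ee_pos: [0.4945, 0.1738, 0.0865]
ee_rot: [22.3, 89.9, 14.7]
contact_force: [-1.2, 0.5, 4.2]
gripper_width: 0.0188
```

```bash
cat > st.py <<'E'
from h import *
o=observe();print("jaw",jaw(o)[0].round(2),o["ee_pos"].round(4),"F",o["contact_force"].round(1),"M",o["moment"].round(2),o["gripper_width"].round(4),o["time_s"])
E
python3 st.py
```

```text
Traceback (most recent call last):
  File "st.py", line 2, in <module>
    o=observe();print("jaw",jaw(o)[0].round(2),o["ee_pos"].round(4),"F",o["contact_force"].round(1),"M",o["moment"].round(2),o["gripper_width"].round(4),o["time_s"])
                                                                                                                             ^^^^^^^^^^^^^^^^^^^^^^^^
AttributeError: 'float' object has no attribute 'round'
```

Call:
{"name": "play_rows", "arguments": {"targets": [[[-1,0,0,0.2,0],[-1,0,0,0.5,0],[-1,0,0,0.9,0],[-1,0,0,1.3,0],[-1,0,0,1.6,0],[-1,0,0,1.7,0],[-1,0,0,1.7,0],[-1,0,0,1.7,0]]]}}

```text
time_s: 5.73
ee_pos: [0.494, 0.1737, 0.1369]
ee_rot: [13.2, 90.0, 5.6]
contact_force: [-1.0, -0.3, -2.8]
gripper_width: 0.0192
```

```bash
sed -i 's/o\["gripper_width"\].round(4)/round(o["gripper_width"],4)/' st.py; python3 st.py; python3 - <<'E'
from h import *
S=cam("side");T=cam("top")
a=cv2.resize(S["image"][150:300,220:420],None,fx=4,fy=4,interpolation=cv2.INTER_CUBIC)
cv2.imwrite("pics/lift.png",a[:,:,::-1])
print([(np.round(d["at"],1).tolist(),round(d["p"],2)) for d in landmark_of("side","cup_lugs")])
E
```

```text
jaw 82.4 [0.494  0.1737 0.1369] F [-1.  -0.3 -2.8] M [0.06 0.26 0.01] 0.0192 5.7333
[([194.8, 199.0], 0.96), ([354.3, 215.1], 0.8), ([241.2, 143.7], 0.62), ([319.6, 239.6], 0.35)]
```

View pics/lift.png

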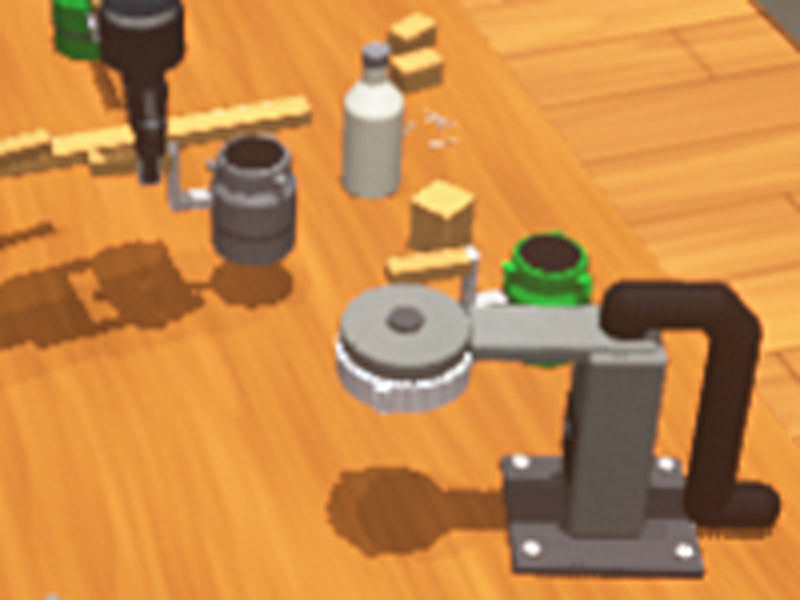

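The cup is lifted and upright; rim centre at about side px (283.5,188.5). Next I'll tighten the collar axis from silhouette extremes.

```bash
cat > fit2.py <<'E'
from h import *
T,S=cam("top"),cam("side")
th=np.linspace(0,2*np.pi,181)
def ext(c,x,y,z,r):
    P=np.array([proj(c,[x+r*np.cos(t),y+r*np.sin(t),z]) for t in th]); return P[:,0].min(),P[:,0].max(),P[:,1].min(),P[:,1].max()
# measured extremes from pics: top head disc r.05 z.212
mt=(200+584/3.6,200+717/3.6,110+239/3.6,110+372/3.6)
ms=(220+340/4,220+471/4,150+284/4)   # head disc, side: left,right,top
mb=150+411/4                         # collar lower front edge z=.16 r=.052
def f(v):
    a=ext(T,*v,.212,.05); b=ext(S,*v,.212,.05); d=ext(S,*v,.16,.052)
    return np.r_[np.array(a)-mt,np.array(b[:3])-ms,d[3]-mb]
r=least_squares(f,[.615,-.175]); print("stand",r.x.round(4),r.fun.round(1))
fs=lambda v:f(v)[4:]; r2=least_squares(fs,[.615,-.175]); print("side only",r2.x.round(4),r2.fun.round(1))
ft=lambda v:f(v)[:4]; r2=least_squares(ft,[.615,-.175]); print("top only",r2.x.round(4),r2.fun.round(1))
# cup now: side only, rim r.034 z .150, body r .04 z .05
rim=(220+220/4,220+289/4,150+134/4); bod=(220+211/4,220+296/4,150+263/4)
z=.1369-.0865
g=lambda v:np.r_[np.array(ext(S,*v,.1+z,.034)[:3])-rim,np.array(ext(S,*v,.035+z,.04))[:2]-bod[:2],ext(S,*v,z,.04)[3]-bod[2]]
r3=least_squares(g,[.59,.16]); print("cup side",r3.x.round(4),r3.fun.round(1))
# cup before lift from the first top crop: rim and body extremes
ct=lambda x,y:(200+x/3.6,110+y/3.6)
# column / foot bolts for yaw (side): bolts in both crops
B=[(521,462),(666,464),(532,548),(684,551)]
Q=np.array([tri([(S,np.array([220+x/4,150+y/4]))],.008)[0][:2] for x,y in B]); m=Q.mean(0); d=m-r.x
print("bolts side",Q.round(3).tolist(),"dist",np.hypot(*d).round(4),"yaw",np.degrees(np.arctan2(d[1],d[0])).round(1), "edge yaw",[np.degrees(np.arctan2(*(Q[b]-Q[a])[::-1])).round(1) for a,b in((0,1),(2,3),(0,2),(1,3))])
t1=tri([(T,np.array(ct(634,111)))],.008)[0][:2];t2=tri([(T,np.array(ct(592,233)))],.008)[0][:2]
print("bolts top",t1.round(3),t2.round(3),np.degrees(np.arctan2(*(t1-t2)[::-1])).round(1))
E
python3 fit2.py
```

```text
stand [ 0.6116 -0.1709] [ 0.7  0.9  0.6 -0.4 -0.3 -0.1 -2.8 -0.2]
side only [ 0.6098 -0.1773] [-0.2  0.2 -1.5  1.3]
top only [ 0.6117 -0.1687] [-0.1  0.1  0.5 -0.5]
cup side [0.5899 0.159 ] [-0.9  0.6 -0.8  0.   0.4  0.7]
bolts side [[0.731, -0.151], [0.845, -0.188], [0.7, -0.246], [0.814, -0.283]] dist 0.1674 yaw -16.1 edge yaw [np.float64(-17.8), np.float64(-18.1), np.float64(-107.9), np.float64(-108.1)]
bolts top [ 0.848 -0.195] [ 0.733 -0.158] -17.9
```

Call:
{"name": "play_rows", "arguments": {"targets": [[[-1,0.3,-0.6,0,-0.9],[-1,0.6,-1.3,0,-1.8],[-1,0.9,-2,0,-2.7],[-1,1.2,-2.7,0,-3.6],[-1,1.5,-3.4,0,-4.5],[-1,1.7,-4.1,0,-5.4],[-1,1.9,-4.8,0,-6.2],[-1,2,-5.2,0,-7]]]}}

```text
time_s: 6.65
ee_pos: [0.5546, 0.0157, 0.1365]
ee_rot: [-46.0, 90.0, -95.9]
contact_force: [0.3, 0.2, -2.0]
gripper_width: 0.019
```

Call:
{"name": "play_rows", "arguments": {"targets": [[[-1,0.1,-0.6,0,-0.7],[-1,0.2,-1.2,0,-1.4],[-1,0.4,-1.8,0,-2],[-1,0.5,-2.4,0,-2.5],[-1,0.6,-2.9,0,-2.8],[-1,0.67,-3.3,0,-2.8],[-1,0.67,-3.3,0,-2.8],[-1,0.67,-3.3,0,-2.8]]]}}

```text
time_s: 7.32
ee_pos: [0.5741, -0.0814, 0.1366]
ee_rot: [-170.1, 90.0, 123.5]
contact_force: [-1.0, 0.0, -2.6]
gripper_width: 0.0194
```

```bash
python3 st.py; python3 - <<'E'
from h import *
S=cam("side")
a=cv2.resize(S["image"][190:310,250:410],None,fx=5,fy=5,interpolation=cv2.INTER_CUBIC)
cv2.imwrite("pics/under.png",a[:,:,::-1])
E
```

```text
jaw 23.58 [ 0.5741 -0.0814  0.1366] F [-1.   0.  -2.6] M [ 0.17  0.07 -0.01] 0.0194 7.3167
```

View pics/under.png

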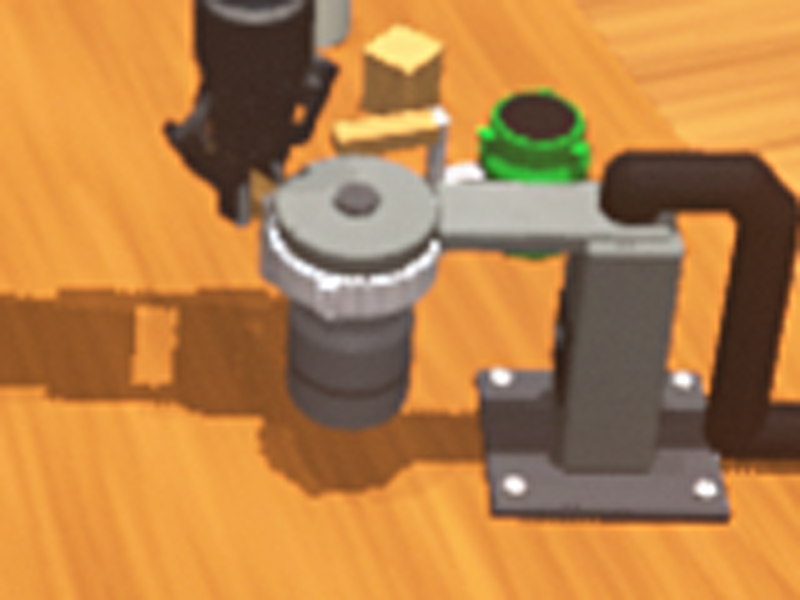

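The cup is under the collar: body columns 287–411, bottom row 430; collar columns 261–438, lower edge row 320. Next I'll compute the relative offset from this one picture.

```bash
python3 - <<'E'
from h import *
from fit2 import ext,S
c=lambda x:250+x/5; r_=lambda y:190+y/5
z=.1366-.0865
cup=lambda v:np.r_[np.array(ext(S,*v,.025+z,.04)[:2])-[c(287),c(411)],ext(S,*v,z,.04)[3]-r_(430)]
col=lambda v:np.r_[np.array(ext(S,*v,.168,.052)[:2])-[c(261),c(438)],ext(S,*v,.16,.052)[3]-r_(321)]
for n,f in(("cup",cup),("collar",col)):
    r=least_squares(f,[.61,-.17]); print(n,r.x.round(4),r.fun.round(2))
a=np.radians(23.58+90); print("pred cup",np.array([.5741,-.0814])-.0975*np.array([np.cos(a),np.sin(a)]))
E
```

```text
stand [ 0.6116 -0.1709] [ 0.7  0.9  0.6 -0.4 -0.3 -0.1 -2.8 -0.2]
side only [ 0.6098 -0.1773] [-0.2  0.2 -1.5  1.3]
top only [ 0.6117 -0.1687] [-0.1  0.1  0.5 -0.5]
cup side [0.5899 0.159 ] [-0.9  0.6 -0.8  0.   0.4  0.7]
bolts side [[0.731, -0.151], [0.845, -0.188], [0.7, -0.246], [0.814, -0.283]] dist 0.1674 yaw -16.1 edge yaw [np.float64(-17.8), np.float64(-18.1), np.float64(-107.9), np.float64(-108.1)]
bolts top [ 0.848 -0.195] [ 0.733 -0.158] -17.9
cup [ 0.6123 -0.1709] [-0.13  0.13 -0.01]
collar [ 0.6067 -0.1774] [ 0.76 -0.75  0.06]
pred cup [ 0.61310284 -0.17075899]
```

```bash
python3 - <<'E'
from h import *
import cv2
s0=cv2.imread("pics/side0.png",0);S=cam("side");s1=cv2.cvtColor(S["image"],cv2.COLOR_RGB2GRAY)
for n,I in(("before",s0),("now",s1)):
    print(n)
    for c in(318,320,322,324): print(c,"rows220+",I[220:282,c].tolist())
    for r in(240,243,246): print("row",r,"cols298+",I[r,298:344].tolist())
b=cv2.imread("pics/side0.png")
print("sat before",cv2.cvtColor(b,cv2.COLOR_BGR2HSV)[243,298:344,1].tolist())
E
```

```text
before
318 rows220+ [113, 156, 177, 177, 178, 177, 168, 140, 116, 111, 99, 82, 120, 169, 180, 176, 175, 175, 174, 177, 162, 120, 87, 77, 88, 196, 217, 155, 145, 147, 147, 146, 150, 160, 163, 162, 164, 164, 163, 164, 163, 161, 161, 162, 165, 165, 145, 106, 98, 94, 91, 90, 92, 92, 92, 92, 93, 95, 95, 96, 94, 92]
320 rows220+ [121, 159, 177, 177, 179, 179, 152, 114, 112, 115, 114, 98, 78, 136, 177, 177, 175, 174, 175, 177, 171, 137, 90, 78, 82, 171, 208, 172, 150, 152, 154, 151, 156, 163, 164, 163, 163, 162, 163, 166, 166, 167, 164, 163, 164, 163, 144, 102, 94, 93, 95, 96, 95, 94, 95, 91, 91, 93, 92, 91, 94, 92]
322 rows220+ [114, 153, 177, 178, 178, 179, 155, 119, 113, 116, 117, 104, 92, 142, 178, 176, 176, 175, 175, 176, 173, 139, 91, 80, 84, 172, 201, 160, 143, 145, 146, 146, 149, 163, 166, 166, 164, 163, 162, 163, 165, 166, 166, 169, 167, 168, 156, 123, 92, 91, 94, 94, 95, 94, 98, 95, 96, 95, 94, 92, 93, 91]
324 rows220+ [113, 156, 178, 176, 177, 180, 171, 147, 119, 111, 105, 90, 121, 165, 178, 174, 173, 174, 174, 176, 171, 133, 89, 78, 86, 193, 219, 164, 151, 153, 154, 154, 157, 16
[... 2260 characters left out ...]
44, 149, 153, 153]
row 243 cols298+ [171, 174, 173, 146, 115, 117, 119, 117, 128, 137, 178, 241, 245, 240, 190, 119, 92, 79, 77, 77, 79, 79, 80, 82, 81, 81, 79, 79, 80, 79, 78, 91, 112, 201, 242, 234, 212, 170, 129, 140, 158, 161, 163, 166, 168, 173]
row 246 cols298+ [172, 173, 175, 176, 170, 165, 140, 118, 126, 133, 136, 139, 139, 140, 143, 199, 247, 255, 255, 253, 225, 230, 217, 224, 211, 184, 227, 239, 245, 230, 206, 177, 149, 148, 150, 143, 139, 138, 144, 165, 170, 165, 163, 161, 162, 166]
sat before [184, 186, 185, 187, 189, 183, 122, 34, 30, 31, 10, 6, 7, 11, 4, 33, 54, 72, 67, 70, 70, 66, 63, 69, 64, 64, 67, 64, 67, 69, 64, 53, 40, 9, 2, 1, 1, 8, 21, 127, 178, 188, 185, 183, 182, 183]
```

Call:
{"name": "play_rows", "arguments": {"targets": [[[-1,-0.03,0,0.1,0],[-1,-0.03,0,0.2,0],[-1,-0.03,0,0.3,0],[-1,-0.03,0,0.36,0],[-1,-0.03,0,0.4,0],[-1,-0.03,0,0.44,0],[-1,-0.03,0,0.46,0],[-1,-0.03,0,0.46,0]]]}}

```text
time_s: 8.18
ee_pos: [0.5734, -0.0814, 0.1507]
ee_rot: [48.7, 90.0, -17.8]
contact_force: [-0.0, 0.1, -2.1]
gripper_width: 0.0192
```

```bash
python3 st.py
```

```text
jaw 23.6 [ 0.5734 -0.0814  0.1507] F [-0.   0.1 -2.1] M [0.12 0.12 0.03] 0.0192 8.1833
```

Call:
{"name": "play_rows", "arguments": {"targets": [[[-1,0,0,0.02,0],[-1,0,0,0.04,0],[-1,0,0,0.06,0],[-1,0,0,0.08,0],[-1,0,0,0.1,0],[-1,0,0,0.11,0],[-1,0,0,0.11,0],[-1,0,0,0.11,0]]]}}

```text
time_s: 8.85
ee_pos: [0.5732, -0.0813, 0.1537]
ee_rot: [-135.9, 90.0, 157.7]
contact_force: [1.0, 0.2, -3.3]
gripper_width: 0.0189
```

```bash
python3 st.py
```

```text
jaw 23.6 [ 0.5732 -0.0813  0.1537] F [ 1.   0.2 -3.3] M [0.16 0.11 0.03] 0.0189 8.85
```

Call:
{"name": "play_rows", "arguments": {"targets": [[[-1,0,0,0.02,0],[-1,0,0,0.04,0],[-1,0,0,0.06,0],[-1,0,0,0.08,0],[-1,0,0,0.09,0],[-1,0,0,0.1,0],[-1,0,0,0.1,0],[-1,0,0,0.1,0]]]}}

```text
time_s: 9.52
ee_pos: [0.5731, -0.0814, 0.1567]
ee_rot: [-116.7, 90.0, 176.9]
contact_force: [0.2, -2.2, -6.3]
gripper_width: 0.0189
```

```bash
python3 st.py
```

```text
jaw 23.59 [ 0.5731 -0.0814  0.1567] F [ 0.2 -2.2 -6.3] M [ 0.13  0.19 -0.13] 0.0189 9.5167
```

Call:
{"name": "play_rows", "arguments": {"targets": [[[-1,0,0,0.02,0],[-1,0,0,0.04,0],[-1,0,0,0.06,0],[-1,0,0,0.07,0],[-1,0,0,0.07,0],[-1,0,0,0.07,0],[-1,0,0,0.07,0],[-1,0,0,0.07,0]]]}}

```text
time_s: 10.18
ee_pos: [0.5732, -0.0814, 0.1589]
ee_rot: [-106.2, 90.0, -172.6]
contact_force: [-0.1, -3.1, -6.4]
gripper_width: 0.0192
```

```bash
python3 st.py; python3 - <<'E'
from h import *
S=cam("side"); s1=cv2.cvtColor(S["image"],cv2.COLOR_RGB2GRAY)
for c in(320,322,324): print(c,"rows250+",s1[250:282,c].tolist())
print(s1[262,300:340].tolist()); print(s1[270,300:340].tolist())
E
```

```text
jaw 23.59 [ 0.5732 -0.0814  0.1589] F [-0.1 -3.1 -6.4] M [ 0.05  0.23 -0.19] 0.0192 10.1833
320 rows250+ [160, 160, 155, 131, 103, 90, 83, 84, 84, 85, 85, 85, 80, 68, 72, 82, 85, 85, 84, 83, 84, 92, 100, 99, 98, 96, 95, 96, 96, 97, 96, 97]
322 rows250+ [152, 155, 148, 124, 100, 91, 84, 84, 84, 85, 84, 85, 81, 68, 72, 83, 84, 83, 84, 83, 88, 93, 101, 98, 100, 100, 100, 100, 97, 97, 96, 94]
324 rows250+ [160, 163, 151, 121, 96, 86, 82, 83, 83, 84, 83, 84, 76, 67, 76, 81, 83, 83, 82, 82, 91, 96, 97, 100, 101, 100, 102, 101, 101, 102, 101, 99]
[93, 92, 92, 95, 95, 99, 91, 75, 70, 74, 74, 71, 67, 65, 68, 72, 74, 76, 79, 79, 80, 80, 81, 78, 76, 73, 68, 65, 67, 69, 69, 112, 157, 165, 163, 164, 170, 173, 174, 171]
[93, 95, 91, 92, 94, 94, 94, 97, 97, 99, 98, 96, 96, 96, 92, 90, 89, 88, 85, 85, 84, 85, 88, 89, 91, 92, 98, 102, 129, 156, 163, 162, 163, 165, 169, 171, 171, 167, 166, 167]
```

Call:
{"name": "play_rows", "arguments": {"targets": [[[-1,0,-0.02,0.02,0],[-1,0,-0.03,0.04,0],[-1,0,-0.04,0.06,0],[-1,0,-0.04,0.09,0],[-1,0,-0.04,0.12,0],[-1,0,-0.04,0.14,0],[-1,0,-0.04,0.14,0],[-1,0,-0.04,0.14,0]]]}}

```text
time_s: 10.9
ee_pos: [0.5731, -0.0822, 0.163]
ee_rot: [-163.1, 90.0, 130.5]
contact_force: [-1.2, 3.6, -7.0]
gripper_width: 0.0189
```

```bash
python3 st.py
```

```text
jaw 23.61 [ 0.5731 -0.0822  0.163 ] F [-1.2  3.6 -7. ] M [ 0.89  0.4  -0.02] 0.0189 10.9
```

Call:
{"name": "play_rows", "arguments": {"targets": [[[-1,0,0.01,0.02,0],[-1,0,0.02,0.04,0],[-1,0,0.02,0.07,0],[-1,0,0.02,0.1,0],[-1,0,0.02,0.13,0],[-1,0,0.02,0.16,0],[-1,0,0.02,0.18,0],[-1,0,0.02,0.18,0]]]}}

```text
time_s: 11.57
ee_pos: [0.5732, -0.0821, 0.1685]
ee_rot: [-72.1, 90.0, -138.6]
contact_force: [-1.7, -0.8, -9.0]
gripper_width: 0.0191
```

```bash
python3 st.py
```

```text
jaw 23.59 [ 0.5732 -0.0821  0.1685] F [-1.7 -0.8 -9. ] M [ 0.5   0.39 -0.04] 0.0191 11.5667
```

```bash
cat > arc.py <<'E'
import sys,numpy as np
a0,a1=map(float,sys.argv[1:3]);r=.0975/.03
p=lambda a:r*np.array([np.cos(np.radians(a)),np.sin(np.radians(a))])
for a in np.linspace(a0,a1,8)[1:] if len(sys.argv)<4 else np.linspace(a0,a1,9)[1:]: print((p(a)-p(a0)).round(2),round((a-a0)/6,2))
E
python3 arc.py 113.6 131.6;python3 arc.py 131.6 149.6;python3 arc.py 149.6 165.6
```

```text
[-0.13 -0.06] 0.43
[-0.26 -0.13] 0.86
[-0.39 -0.2 ] 1.29
[-0.51 -0.28] 1.71
[-0.63 -0.36] 2.14
[-0.75 -0.45] 2.57
[-0.86 -0.55] 3.0
[-0.11 -0.1 ] 0.43
[-0.21 -0.2 ] 0.86
[-0.31 -0.31] 1.29
[-0.4  -0.42] 1.71
[-0.49 -0.54] 2.14
[-0.57 -0.66] 2.57
[-0.65 -0.79] 3.0
[-0.06 -0.11] 0.38
[-0.12 -0.23] 0.76
[-0.18 -0.35] 1.14
[-0.23 -0.47] 1.52
[-0.27 -0.59] 1.9
[-0.31 -0.71] 2.29
[-0.34 -0.84] 2.67
```

Call:
{"name": "play_rows", "arguments": {"targets": [[[-1,0,0,0.01,0],[-1,0,0,0.02,0],[-1,0,0,0.03,0],[-1,0,0,0.04,0],[-1,0,0,0.04,0],[-1,0,0,0.04,0],[-1,0,0,0.04,0],[-1,0,0,0.04,0]]]}}

```text
time_s: 12.23
ee_pos: [0.5732, -0.0821, 0.1697]
ee_rot: [-47.1, 90.0, -113.6]
contact_force: [-0.9, -3.5, -10.4]
gripper_width: 0.0189
```

Call:
{"name": "play_rows", "arguments": {"targets": [[[-1,-0.06,-0.03,0,0.22],[-1,-0.13,-0.06,0,0.43],[-1,-0.2,-0.1,0,0.65],[-1,-0.26,-0.13,0,0.86],[-1,-0.32,-0.165,0,1.08],[-1,-0.39,-0.2,0,1.29],[-1,-0.39,-0.2,0,1.29],[-1,-0.39,-0.2,0,1.29]]]}}

```text
time_s: 12.9
ee_pos: [0.5623, -0.0879, 0.1705]
ee_rot: [48.4, 89.9, -10.3]
contact_force: [3.6, 0.6, -7.6]
gripper_width: 0.0192
```

```bash
python3 st.py; python3 arc.py 121.3 141.3; python3 arc.py 141.3 163.3
```

```text
jaw 31.36 [ 0.5623 -0.0879  0.1705] F [ 3.6  0.6 -7.6] M [ 0.46 -0.26  0.27] 0.0192 12.9
[-0.14 -0.09] 0.48
[-0.27 -0.18] 0.95
[-0.4  -0.28] 1.43
[-0.52 -0.39] 1.9
[-0.63 -0.5 ] 2.38
[-0.74 -0.62] 2.86
[-0.85 -0.74] 3.33
[-0.11 -0.14] 0.52
[-0.21 -0.29] 1.05
[-0.3  -0.44] 1.57
[-0.38 -0.6 ] 2.1
[-0.46 -0.76] 2.62
[-0.52 -0.93] 3.14
[-0.58 -1.1 ] 3.67
```

Call:
{"name": "play_rows", "arguments": {"targets": [[[-1,-0.12,-0.09,0,0.48],[-1,-0.25,-0.18,0,0.95],[-1,-0.38,-0.28,0,1.43],[-1,-0.5,-0.39,0,1.9],[-1,-0.61,-0.5,0,2.38],[-1,-0.72,-0.62,0,2.86],[-1,-0.83,-0.74,0,3.33],[-1,-0.83,-0.74,0,3.33]]]}}

```text
time_s: 13.57
ee_pos: [0.5369, -0.1102, 0.1703]
ee_rot: [42.2, 89.9, 3.6]
contact_force: [1.6, 1.4, -7.6]
gripper_width: 0.019
```

```bash
python3 st.py
```

```text
jaw 51.36 [ 0.5369 -0.1102  0.1703] F [ 1.6  1.4 -7.6] M [ 0.55 -0.11  0.28] 0.019 13.5667
```

Call:
{"name": "play_rows", "arguments": {"targets": [[[-1,-0.11,-0.14,0,0.52],[-1,-0.21,-0.29,0,1.05],[-1,-0.3,-0.44,0,1.57],[-1,-0.38,-0.6,0,2.1],[-1,-0.46,-0.76,0,2.62],[-1,-0.52,-0.93,0,3.14],[-1,-0.54,-1,0,3.37],[-1,-0.54,-1,0,3.37]]]}}

```text
time_s: 14.23
ee_pos: [0.5202, -0.1398, 0.1695]
ee_rot: [163.4, 89.9, 144.9]
contact_force: [0.6, 1.4, -7.9]
gripper_width: 0.0189
```

```bash
python3 st.py; python3 arc.py 161.6 169.6
```

```text
jaw 71.49 [ 0.5202 -0.1398  0.1695] F [ 0.6  1.4 -7.9] M [0.51 0.34 0.21] 0.0189 14.2333
[-0.02 -0.06] 0.19
[-0.04 -0.12] 0.38
[-0.06 -0.19] 0.57
[-0.07 -0.25] 0.76
[-0.09 -0.31] 0.95
[-0.1  -0.38] 1.14
[-0.11 -0.44] 1.33
```

Call:
{"name": "play_rows", "arguments": {"targets": [[[-1,-0.01,-0.03,0,0.1],[-1,-0.02,-0.06,0,0.19],[-1,-0.03,-0.09,0,0.29],[-1,-0.04,-0.12,0,0.38],[-1,-0.05,-0.16,0,0.48],[-1,-0.06,-0.19,0,0.57],[-1,-0.06,-0.19,0,0.57],[-1,-0.06,-0.19,0,0.57]]]}}

```text
time_s: 14.9
ee_pos: [0.5188, -0.146, 0.1699]
ee_rot: [-32.8, 90.0, -47.9]
contact_force: [3.3, 2.1, -9.9]
gripper_width: 0.0191
```

```bash
python3 st.py
```

```text
jaw 74.95 [ 0.5188 -0.146   0.1699] F [ 3.3  2.1 -9.9] M [0.5  0.09 0.16] 0.0191 14.9
```

Call:
{"name": "play_rows", "arguments": {"targets": [[[-1,0,0,-0.04,0],[-1,0,0,-0.08,0],[-1,0,0,-0.12,0],[-1,0,0,-0.16,0],[-1,0,0,-0.2,0],[-1,0,0,-0.22,0],[-1,0,0,-0.22,0],[-1,0,0,-0.22,0]]]}}

```text
time_s: 15.57
ee_pos: [0.5187, -0.1461, 0.1645]
ee_rot: [-68.6, 90.0, -83.6]
contact_force: [-6.3, 3.2, 0.8]
gripper_width: 0.0188
```

```bash
python3 st.py
```

```text
jaw 74.97 [ 0.5187 -0.1461  0.1645] F [-6.3  3.2  0.8] M [0.51 0.59 0.13] 0.0188 15.5667
```

Call:
{"name": "play_rows", "arguments": {"targets": [[[-1,-0.01,0,-0.02,0],[-1,-0.02,0.01,-0.03,0],[-1,-0.02,0.01,-0.04,0],[-1,-0.02,0.01,-0.05,0],[-1,-0.02,0.01,-0.05,0],[-1,-0.02,0.01,-0.05,0],[-1,-0.02,0.01,-0.05,0],[-1,-0.02,0.01,-0.05,0]]]}}

```text
time_s: 16.23
ee_pos: [0.5187, -0.1461, 0.1637]
ee_rot: [-26.6, 89.9, -41.6]
contact_force: [-5.7, 3.5, 3.5]
gripper_width: 0.019
```

```bash
python3 st.py; python3 - <<'E'
from h import *
S=cam("side"); s1=cv2.cvtColor(S["image"],cv2.COLOR_RGB2GRAY)
for c in(318,320,322): print(c,"rows250+",s1[250:276,c].tolist())
a=cv2.resize(S["image"][190:310,250:410],None,fx=5,fy=5,interpolation=cv2.INTER_CUBIC)
cv2.imwrite("pics/locked.png",a[:,:,::-1])
E
```

```text
jaw 74.96 [ 0.5187 -0.1461  0.1637] F [-5.7  3.5  3.5] M [0.54 0.42 0.14] 0.019 16.2333
318 rows250+ [154, 154, 148, 119, 86, 82, 83, 82, 83, 85, 84, 78, 68, 72, 83, 84, 83, 83, 82, 84, 90, 95, 95, 94, 95, 96]
320 rows250+ [159, 160, 157, 127, 92, 83, 84, 85, 85, 85, 86, 81, 71, 70, 81, 84, 84, 86, 84, 85, 93, 99, 100, 97, 95, 95]
322 rows250+ [153, 154, 148, 121, 89, 83, 84, 84, 85, 85, 85, 81, 70, 72, 82, 84, 84, 82, 83, 86, 92, 98, 99, 98, 99, 98]
```

View pics/locked.png

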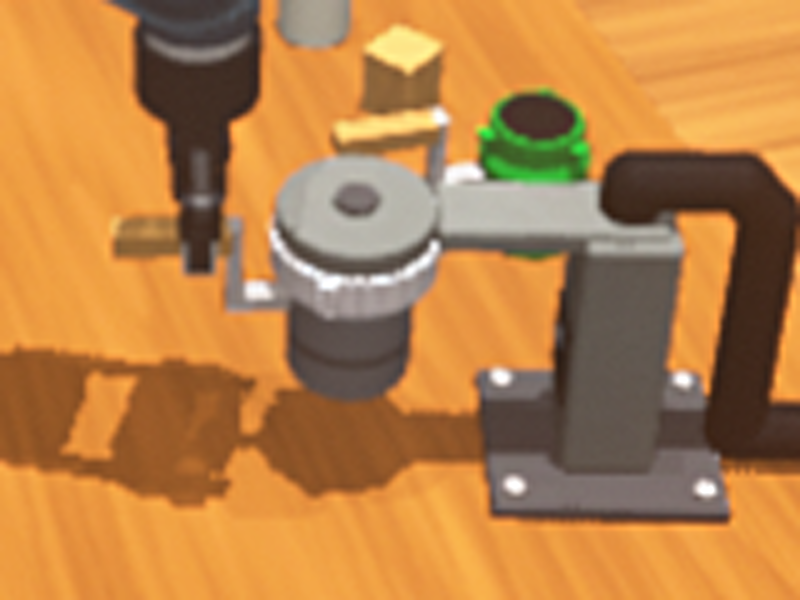

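The cup's groove rose 5.9 px (about 26 mm), so the lugs are at about +4 mm. The tool feels an upward support force, which means the lugs are resting in the pockets. Releasing.

Call:
{"name": "play_rows", "arguments": {"targets": [[[-0.6,0,0,0.03,0],[-0.3,0,0,0.05,0],[0,0,0,0.05,0],[0.2,0,0,0.05,0],[0.2,0,0,0.05,0],[0.2,0,0,0.05,0],[0.2,0,0,0.05,0],[0.2,0,0,0.05,0]]]}}

```text
time_s: 16.95
ee_pos: [0.5181, -0.1456, 0.1632]
ee_rot: [-52.6, 90.0, -67.6]
contact_force: [-0.2, 0.6, 0.2]
gripper_width: 0.0509
```

```bash
python3 st.py; python3 - <<'E'
from h import *
S=cam("side"); s1=cv2.cvtColor(S["image"],cv2.COLOR_RGB2GRAY)
for c in(318,320,322): print(c,"rows250+",s1[250:276,c].tolist())
E
```

```text
jaw 74.96 [ 0.5181 -0.1456  0.1632] F [-0.2  0.6  0.2] M [-0.01  0.01 -0.01] 0.0509 16.95
318 rows250+ [153, 151, 148, 122, 88, 82, 83, 83, 84, 84, 83, 80, 67, 72, 80, 83, 84, 84, 84, 85, 91, 95, 94, 95, 97, 95]
320 rows250+ [159, 160, 155, 128, 90, 82, 84, 84, 83, 85, 84, 84, 71, 71, 82, 85, 84, 84, 84, 84, 93, 99, 99, 98, 97, 95]
322 rows250+ [153, 154, 147, 125, 89, 82, 84, 85, 84, 84, 85, 81, 70, 72, 82, 84, 85, 84, 82, 85, 94, 97, 100, 99, 100, 99]
```

Released, and the cup didn't move. Retreating straight up.

Call:
{"name": "play_rows", "arguments": {"targets": [[[0.2,0,0,0.4,0],[0.2,0,0,1,0],[0.2,0,0,1.6,0],[0.2,0,0,2.2,0],[0.2,0,0,2.8,0],[0.2,0,0,3.2,0],[0.2,0,0,3.3,0],[0.2,0,0,3.3,0]]]}}

```text
time_s: 17.67
ee_pos: [0.5186, -0.1458, 0.2635]
ee_rot: [-13.0, 89.9, -28.0]
contact_force: [-0.4, -0.5, 0.8]
gripper_width: 0.0514
```

Call:
{"name": "play_rows", "arguments": {"targets": [[[0.2,-0.5,0.7,0,0],[0.2,-1,1.4,0,0],[0.2,-1.5,2.1,0,0],[0.2,-2,2.8,0,0],[0.2,-2,3.3,0,0],[0.2,-2,3.3,0,0],[0.2,-2,3.3,0,0],[0.2,-2,3.3,0,0]]]}}

```text
time_s: 18.33
ee_pos: [0.458, -0.0469, 0.2615]
ee_rot: [-170.6, 89.9, 174.3]
contact_force: [-0.6, -0.3, -0.2]
gripper_width: 0.0515
```

```bash
python3 st.py; python3 - <<'E'
from h import *
S=cam("side");T=cam("top"); s1=cv2.cvtColor(S["image"],cv2.COLOR_RGB2GRAY)
for c in(320,322): print(c,"rows250+",s1[250:276,c].tolist())
a=cv2.resize(S["image"][190:290,250:350],None,fx=5,fy=5,interpolation=cv2.INTER_CUBIC)
b=cv2.resize(T["image"][150:250,340:400],None,fx=5,fy=5,interpolation=cv2.INTER_CUBIC)
cv2.imwrite("pics/final.png",np.hstack([a,b])[:,:,::-1])
E
```

```text
jaw 74.95 [ 0.458  -0.0469  0.2615] F [-0.6 -0.3 -0.2] M [0.02 0.03 0.01] 0.0515 18.3333
320 rows250+ [158, 157, 153, 125, 89, 82, 83, 82, 83, 82, 83, 81, 72, 68, 81, 85, 81, 82, 83, 84, 89, 98, 98, 96, 94, 92]
322 rows250+ [149, 150, 146, 120, 89, 81, 83, 84, 82, 84, 84, 80, 68, 71, 82, 83, 81, 82, 81, 84, 91, 98, 97, 97, 98, 99]
```

View pics/final.png

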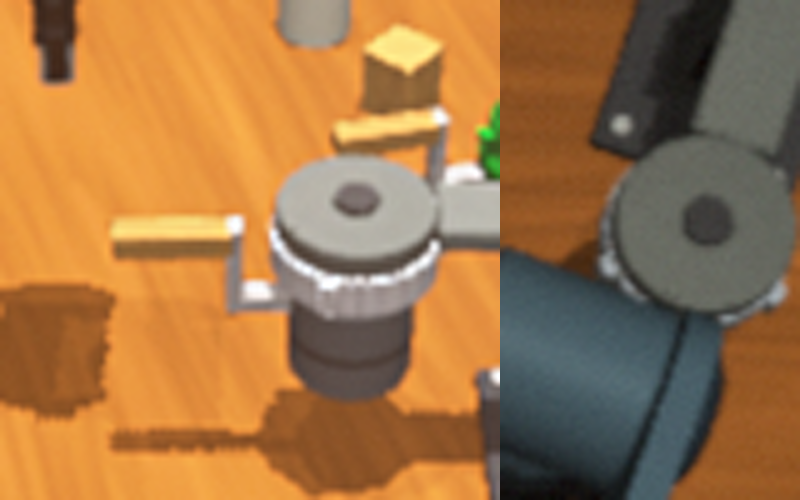

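The cup hangs on its own, with its handle at about (172,235) in the crop and level. One numeric height check before handing in.

```bash
python3 - <<'E'
from h import *
S=cam("side")
for zg in(.02,.03):
    f=lambda z:proj(S,[.612,-.211,z+zg])[1]
    print(zg,f(.0501),[(l,round(f(.0501)-f(.072+l/1000),2)) for l in(0,4,8)])
# sub-pixel shift of cup's wall pattern: reference rows (t=7.3, col 320/322) vs now
ref={320:[83,83,86,85,81,68,71,85,85],322:[86,85,85,82,81,68,73,83,86]} # rows 263..271
I=cv2.cvtColor(S["image"],cv2.COLOR_RGB2GRAY).astype(float)
for c in ref:
    cen=lambda r,v:(lambda w:(w*r).sum()/w.sum())(np.clip(83-np.array(v,float),0,None))
    print(c,cen(np.arange(266,271),ref[c][3:8]),cen(np.arange(260,265),I[260:265,c]))
E
```

```text
0.02 271.05241198453564 [(0, np.float64(5.11)), (4, np.float64(6.05)), (8, np.float64(7.0))]
0.03 268.7297019515457 [(0, np.float64(5.15)), (4, np.float64(6.1)), (8, np.float64(7.05))]
320 268.3448275862069 262.52941176470586
322 268.2142857142857 262.2121212121212
```

The groove rose 5.8–6.0 px, against a prediction of 6.1 at +4 mm (pocket) and 7.0 at +8 mm (ledge). The cup is in the pockets, so I'm handing in.

```bash
python3 -c "
from h import *
print(hand_in())"; python3 st.py
```

```text
the job is handed in; nothing more can be done
None
the job is handed in; nothing more can be done
```

The dust cup is hanging by itself in the extractor collar, locked as far as my checks can tell, and the job is handed in. The hand-in gives no verdict.

**What I did:** I gripped the grey cup by its wooden handle and left the green look-alikes alone. I offered it up under the collar with the handle at the angle the ribs suggested, about 113.5° in the world frame. The lugs went in without any searching turn. The pad force then rose as described, and I twisted about 51° counter-clockwise and lowered the cup until the tool felt it being supported. The largest force I read between moves was about 10 N. I let go and backed off at about 18 s.

**Last checks:**
- **Height:** the cup's groove had risen 5.8–6.0 px in the side camera. The pocket floor (+4 mm) predicts 6.1 px and the ledge (+8 mm) predicts 7.0 px, so the lugs should be about 3–4 mm above the collar's underside.
- **Stability:** the cup did not move when released, its handle looks level, and the tool force is near zero.

**What was less certain:**
- **Collar position:** the two cameras disagreed on the collar's position by up to 6–8 mm in y. The feel of the insertion settled it to about 1 mm.
- **Stop:** I did not turn the cup all the way to the end stop.
- **Bystanders:** I did not re-measure the hammer, offcut, batten or glue bottle. The arm passed near none of them, and the offcut stayed in place in the pictures.

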